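# Hold the garlic bin tipped open

### The job

Unlatch the tilt-out garlic bin above the paella pan: swing its red-knobbed latch lever out of the red notch and right over until it clicks into the green notch and stays there by itself. Then take the bin by its beech bar handle, tip it forward to 30 degrees and finish while holding it there, steady, so that the cook can reach in: it swings shut if let go. Never tip it further than 40 degrees, or the garlic rolls out, and leave the pan, the pepper mill, the garlic keeper and the spatula where they are.

Things in the scene. Friction and masses are not known exactly. Their poses are not given: they have to be found in the camera images.
- rack: Fixed steel frame, 430 mm wide (y), 150 deep (x), 285 high, on four 20 mm posts with 50 mm foot flanges (x 25 and 145, y +-200 mm), open on top; carries the bin. Origin on the counter under the middle of the closed bin's front face; -x points out of the bin's front, roughly to the robot (turned up to 12 degrees), +y left, z up. Front top rail: x 10 to 40 mm, top face at z 285.
- bin: Cream enamelled tilt-out bin holding garlic heads (fixed in it), about 0.9 kg, hinged along its lower front edge. Front panel 360 mm wide, 6 thick, 145 high, top edge 280 mm above the counter when closed; tub 110 deep behind it. Origin mid hinge line, axes as the rack's when closed, turning with it. The latch hooks an 8 mm thick, 22 mm tall stud on the panel's top edge, 95 mm to -y of its middle.
- bin_angle (a joint): Tilt of the bin (rad): 0 closed, panel upright; grows as its top is pulled out (rack -x) and down; 30 degrees is 0.524; stop at 0.87. A spring and its weight swing it shut: at the handle, opening it and holding it at 30 degrees take about 5 to 8 N. While hooked by the latch it gives only about 1 degree.
- bin_handle (a point): Middle of the beech bar handle: round, 12 mm thick, 150 long, along rack y, 45 mm in front of the panel face (39 clear behind it), 25 below the panel's top edge, on two 12 mm steel stand-offs 65 mm either side of its middle. 255 mm above the counter when closed. In the bin's frame 53 mm to -x of and 115 above the hinge line (arc radius 127). Axes as the bin's.
- bin_hinge (a point): Middle of the bin's hinge line: 8 mm behind the closed front face, 140 mm above the counter; the hinge runs along the rack's y axis.
- latch: Flat steel latch lever on the rack's front top rail. Origin on its upright pivot at the rail's top face (285 mm above the counter), 28 mm to rack +x of the closed bin's front face and 95 to rack -y of its middle. Its +x axis points along the lever to the red knob, z up. Its short front end is the hook. Under it a quadrant plate carries the red-marked and green-marked notches.
- latch_angle (a joint): Swing of the lever (rad): 0 hooked, in the red notch (lever to rack +x); 1.05 (60 degrees, at the stop) in the green notch, hook clear. Grows clockwise seen from above: the knob goes from the pivot's rear towards rack -y. A spring ball holds it in either notch: about 5 to 10 N at the knob takes it over the teeth at 0.09 and 0.96; between them it turns easily and stays where left.
- latch_knob (a point): Middle of the lever's red upright round knob: 24 mm across, 34 tall (301 to 335 mm above the counter; this point 319), 85 mm from the pivot. Only the lever and the rack's rails (tops at 285 mm) are near it. Axes as the lever's.
- pan: Bystander: dark carbon steel paella pan, 300 mm across and 45 mm high, two loop handles (tops at 57 mm), standing on the counter under and in front of the bin. Origin under its centre. Loose.
- mill: Bystander: black plastic pepper mill, 56 mm across and 155 mm tall, standing beside the rack. Origin under its centre. Loose.
- keeper: Bystander: closed white ceramic garlic keeper with a blue lid, 110 mm across and 121 mm tall, standing beside the rack. Origin under its centre. Loose.
- spatula: Bystander: beech spatula, 300 mm long, 64 mm wide blade, 9 mm thick, lying on the counter to the left of the pan, blade away from the robot. Origin at mid length on its underside. Loose.

How it is judged (in metres and radians):
On the way, in this order (a step that is already met when the one before it is completed fails the run):
1. the latch lever sits in the green notch by itself, let go, with the bin still closed (value of joint latch_angle above 1 rad and contact force between the fingers and latch below 0.3 N and value of joint bin_angle below 0.08 rad), for 0.2 s.
2. the bin is tipped to 30 degrees (25 to 35) and held there by the gripper (value of joint bin_angle between 0.436 and 0.611 rad and contact force between the fingers and bin above 1.5 N), for 0.3 s.
At the end, for the whole second after the job is handed in: The gripper's fingers hold the bin (more than 1.5 N) tipped 25 to 35 degrees forward, steady (under 0.06 rad/s) through the last second, nothing else propping it; the latch lever is seated in the green notch (above 1.0 rad); the bystanders lie or stand upright within 20 mm of where they were (all of step 2 and velocity of joint bin_angle between -0.06 and 0.06 rad/s and value of joint latch_angle above 1 rad and contact force between bin and pan below 0.1 N and contact force between bin and mill below 0.1 N and contact force between bin and keeper below 0.1 N and contact force between bin and spatula below 0.1 N and distance of each of pan, mill, keeper, spatula from where it was at the start of the episode below 0.02 m and angle between each of mill, keeper's own z axis and vertical below 0.3 rad); the arm keeps its last pose, push and grip.
It fails at once if the bin is tipped further than 40 degrees (1 degree of grace) (value of joint bin_angle above 0.716 rad).
It fails at once if the pan is shoved more than 20 mm (distance of pan from where it was at the start of the episode above 0.02 m).
It fails at once if the pepper mill is shoved more than 20 mm or tipped (distance of mill from where it was at the start of the episode above 0.02 m or angle between mill's own z axis and vertical above 0.3 rad).
It fails at once if the garlic keeper is shoved more than 20 mm or tipped (distance of keeper from where it was at the start of the episode above 0.02 m or angle between keeper's own z axis and vertical above 0.3 rad).
It fails at once if the spatula is shoved more than 20 mm (distance of spatula from where it was at the start of the episode above 0.02 m).
It also fails if it takes over 48 s, if anything falls off the work surface, if the arm or the gripper's body presses on something with over 40 N, if the wrist force passes 120 N, or if a joint passes its speed limit or range.

### The arm

A 6-joint arm with a two-finger parallel gripper is mounted at the origin on the work surface. World frame = base frame: x ahead of the robot, y to its left, z up, the work surface at z = 0. Lengths are in m, angles in degrees, forces in N, time in s.
With the tool pointing down it reaches from about 0.4 to 0.825 m from the base axis. Payload 7 kg.
Tool frame: the origin (TCP) lies on the centre line of the jaws, within the pads' length; the fingertips stand 25 mm ahead of it and the grasp point (between the pads) lies 6 mm ahead of it; x points along the fingers, z is the direction in which the jaws open and shut, and the axes are right-handed (so a half turn about x gives the same grasp; the last joint's range is limited). The gripper opens to 85 mm and grips with 20 to 120 N. Pads are 22 mm wide; open, the fingers measure 114 mm over their backs; the gripper's body (76 mm by 85 mm) begins 54 mm behind the grasp point. The pads swing forward as they close: fully open they stand 13 mm farther back than shut.
Start: joints at [79.532, 20.546, 0.682, 0, -70.136, -16.507], TCP at [0.306, 0.602, 0.22] pointing down, gripper open.
Joint ranges: [-176.03, 176.03], [-82.01, 121.73], [-58.28, 71.71], [-173.87, 95.51], [-174.79, -0.11], [-173.66, 173.66]. Speed limits (degrees/s): [136.94, 136.94, 172.46, 180, 180, 180].

### API

Orientations are given as [roll, pitch, yaw] about the fixed x, y, z axes, in that order (R = Rz(yaw) Ry(pitch) Rx(roll)).
In Python, from plant import state, imaging, workorder, cut_out, mark_of gives the robot as it stands. The module is installed in compiled form; this text tells all that it offers.
- The arm moves only by the tool drive_tool, never from a script. Its argument "deltas" is a list of rows, each a list of 6 numbers: the shift along the tool's x, y, z in cm, then the turn, a rotation vector about the tool's x, y, z in degrees. In form: [[dx, dy, dz, wx, wy, wz], ...]. A call has 1 to 12 rows; each row shifts and turns the commanded pose from where the row before left it, along the tool's axes as they then stand; what a row does not reach is not made up. A row lasts 1/8 s, in which the tool goes at most 62.5 mm and 10.7 degrees, less where a joint would pass 70% of its speed; a pose out of reach is approached as far as the arm can. A call is refused whole if a number of a shift passes 6.25 or a number of a turn 10.7, either way. A call with a gripper value outside its range is refused whole. "grip" is the closure, from 0 (fully open) to 1 (shut), set as the call begins (left out, the last holds). The fingers move at their own pace and stop on an object; the grip force is fixed at half the most. Time passes only in rows, so rows that do not move let the fingers close. It gives the time, the measured TCP pose, the force and the opening at its end, in the units of the state.
- state(): the state, without advancing time (a new reading comes with each control period).
- imaging.capture(name): name is "scene" or "side" or "wrist"; returns a dict with "pixels" (420x560x3 uint8, red, green, blue), "fx", "fy", "cx", "cy" (pixels), "T" (4x4, takes a point from camera to world coordinates). Camera axes: x right, y down, z forward; pixel columns grow to the right and rows downward; lengths in m; the calibration is good to about 2 mm. A picture is of the moment at which its call begins. There is no depth.
- workorder.finish_job(): hands the job in, once; it reports no verdict.
Trained networks look in a picture, given as the dict that the camera call returned (one of the last four; its "shot" number tells which), for a name from the list of things; names that differ only in an ending like _2 or _b are one class to them, and where a whole thing is asked for, a point or a joint stands for the part that bears it (a point fixed in the world has none). Each returns a list of dicts, best first, with "conf" (0 to 1); they miss things now and then, are a little off and sometimes report something else, mostly with a low value. They report only what shows in the picture. A call takes as long as a camera call.
- cut_out(picture, target): "mask" (420x560 bool, what is visible of it).
- mark_of(picture, target): "xyz" ([x, y, z] in m, in world coordinates, good to about 4 mm: a listed point, or the origin of a listed thing).
The state is a dict: "t": time; "joint_positions": joint angles; "joint_vel": joint speeds; "effort": joint torques, N m; "tcp_pos": TCP position; "ee_rot": TCP orientation; "wrist_force": force on the tool from outside, world axes, zero at the start; "torque": the same for the moment, N m; "grip_width": finger opening in m.
Only numpy, scipy, OpenCV 4.12 (cv2) and the standard library are available. Lean on these libraries where they do the work, as an engineer would, in place of code of your own. Each camera call takes 0.05 s, during which the arm holds its last target.

## Working session

There is one attempt and no reset: what is moved stays moved. The work goes in short steps, Python scripts to look and compute and a tool call to move; the robot and the scene stay as the last step left them, time stands still between calls to the robot, and variables do not carry over. Pictures are saved under pics/ and viewed, and the job is handed in when it is done.

Besides the shell and the picture viewer there is one more tool, called after ">>>" by a JSON object that holds its "fn" and its "kwargs". drive_tool: Moves the arm, as the interface text tells. Its arguments: {"type":"object","properties":{"deltas":{"type":"array"},"grip":{"type":"number"}},"required":["deltas"]}

```bash
mkdir -p pics; cat > h.py <<'E'
import numpy as np, cv2
from plant import state, imaging, workorder, cut_out, mark_of
def save(p,n): cv2.imwrite(f'pics/{n}.png',p['pixels'][:,:,::-1])
def proj(p,X):
    c=np.linalg.inv(p['T'])@np.append(X,1); return p['fx']*c[0]/c[2]+p['cx'],p['fy']*c[1]/c[2]+p['cy']
E
python3 - <<'E'
from h import *
s=state(); print({k:np.round(v,3) for k,v in s.items()})
for c in ['scene','side','wrist']:
    p=imaging.capture(c); save(p,c+'0')
    print(c,np.round(p['T'],3).tolist(),p['fx'])
    for n in ['rack','bin','bin_handle','bin_hinge','latch','latch_knob','pan','mill','keeper','spatula']:
        for d in mark_of(p,n)[:2]: print(c,n,np.round(d['xyz'],4),round(d['conf'],2),np.round(proj(p,d['xyz'])))
E
```

```text
{'t': np.float64(0.0), 'joint_positions': array([ 7.9534e+01,  2.0591e+01,  6.3400e-01, -2.3000e-02, -7.0137e+01,
       -1.6508e+01]), 'joint_vel': array([-0.037,  0.02 ,  0.034,  0.108, -0.046,  0.099]), 'effort': array([-0.0000e+00, -5.8332e+01,  2.9341e+01,  6.9370e+00, -6.0000e-03,
        0.0000e+00]), 'tcp_pos': array([0.306, 0.601, 0.219]), 'ee_rot': array([   3.572,   89.903, -113.41 ]), 'wrist_force': array([ 0.095,  0.117, -0.048]), 'torque': array([ 0.044, -0.014, -0.032]), 'grip_width': np.float64(0.086)}
scene [[-0.997, -0.069, 0.028, 0.452], [-0.075, 0.947, -0.313, 0.541], [-0.005, -0.315, -0.949, 1.623], [0.0, 0.0, 0.0, 1.0]] 516.016017485876
scene rack [ 0.5398 -0.0172 -0.0021] 0.82 [267. 196.]
scene bin [ 0.54   -0.0147  0.1409] 0.86 [266. 181.]
scene bin_handle [ 0.4913 -0.0288  0.2536] 0.62 [282. 164.]
scene bin_hinge [ 0.5435 -0.0092  0.1415] 0.93 [265. 183.]
scene latch [ 0.5848 -0.1043  0.2826] 0.65 [252. 133.]
scene latch_knob [ 0.6655 -0.0827  0.3224] 0.68 [221. 132.]
scene pan [ 0.4259 -0.058   0.0026] 0.7 [302. 186.]
scene pan [ 0.5363 -0.0147 -0.0043] 0.23
[... 503 characters left out ...]
ndle [ 0.6656 -0.0885  0.3147] 0.53 [371. 184.]
side bin_hinge [ 0.5454 -0.0128  0.1399] 0.74 [313. 228.]
side latch [ 0.5756 -0.1055  0.2854] 0.78 [349. 211.]
side latch [ 0.5224  0.3034 -0.0021] 0.55 [242. 196.]
side latch_knob [ 0.6671 -0.0888  0.3158] 0.92 [372. 183.]
side pan [ 4.275e-01 -5.460e-02  3.000e-04] 0.76 [288. 285.]
side mill [ 0.5218  0.3079 -0.0013] 0.61 [241. 195.]
side keeper [ 6.386e-01 -2.942e-01  5.000e-04] 0.91 [398. 304.]
side keeper [ 0.4893 -0.0222  0.2543] 0.65 [302. 214.]
side spatula [0.289  0.1734 0.0008] 0.8 [205. 257.]
wrist [[-0.453, -0.855, -0.253, 0.371], [-0.891, 0.435, 0.128, 0.568], [0.001, 0.283, -0.959, 0.373], [0.0, 0.0, 0.0, 1.0]] 298.54123013045813
```

View pics/scene0.png

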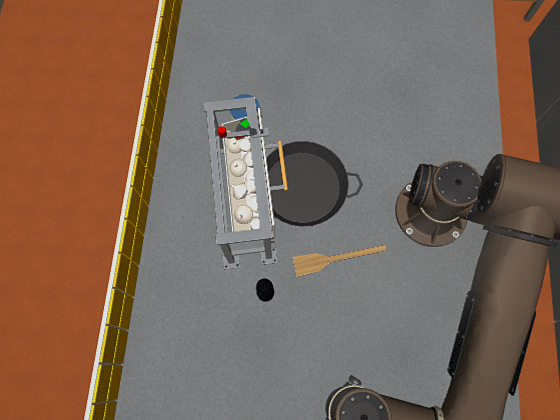

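View pics/side0.png

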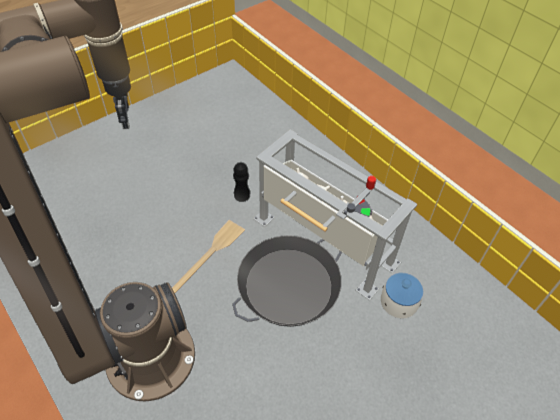

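The scene view shows the red knob at about (222,131) and the handle at about (282,165). The side view shows the pan just in front of the bin. Next I'll fit the rack frame using all the marks.

```bash
cat >> h.py <<'E'
from scipy.optimize import least_squares
from scipy.spatial.transform import Rotation as Rn
L={'rack':(0,0,0),'bin':(.008,0,.14),'bin_handle':(-.045,0,.255),'bin_hinge':(.008,0,.14),'latch':(.028,-.095,.285),'latch_knob':(.113,-.095,.319)}
def w(fr,v): 
    x,y,a=fr; c,s=np.cos(a),np.sin(a); return np.array([x+c*v[0]-s*v[1],y+s*v[0]+c*v[1],v[2]])
def fit(obs):
    def f(q): return np.concatenate([(w(q,L[n])-o) for n,o in obs])/0.003
    return least_squares(f,[.54,0,.2],loss='soft_l1')
def RT():
    s=state(); r=s['ee_rot']; return s['tcp_pos'],Rn.from_euler('xyz',r,degrees=True)
E
python3 - <<'E'
from h import *
obs=[]
for c in ['scene','side','scene','side']:
    p=imaging.capture(c)
    for n in L:
        for d in mark_of(p,n)[:1]:
            if d['conf']>.5: obs.append((n,d['xyz']))
r=fit(obs); print(r.x,np.degrees(r.x[2]),len(obs))
for n,o in obs: print(n,np.round(1000*(o-w(r.x,L[n])),1))
for n in L: print(n,np.round(w(r.x,L[n]),4))
print(np.round(RT()[1].as_matrix(),3))
np.save('fr.npy',r.x)
E
```

```text
[ 0.53504451 -0.01537483  0.19804448] 11.34711312542878 22
rack [ 1.  -1.8 -3.3]
bin [-1.3 -2.7  2.2]
bin_handle [ 2.  -1.8  0.8]
bin_hinge [-0.2  4.9 -0.7]
latch [ 3.  -3.4 -1.9]
latch_knob [-2.   2.4  4. ]
bin [-0.4  2.1 -2.1]
bin_handle [-1.3  0.6  0.1]
bin_hinge [-0.4  0.4  0.5]
latch [-0.8 -1.8  0. ]
latch_knob [-0.7 -0.3 -4.7]
rack [ 3.  -2.2 -3.9]
bin [-2.   0.1  0. ]
bin_handle [ 1.  -4.1 -0.2]
bin_hinge [1.4 2.7 3. ]
latch [ 3.9 -1.5 -3.4]
latch_knob [-2.   1.8  4.8]
bin [-0.7  1.5  2.2]
bin_handle [0.6 1.5 1.5]
bin_hinge [0.7 2.  0.5]
latch [-4.   1.7 -1.4]
latch_knob [ 0.3 -2.5 -5.5]
rack [ 0.535  -0.0154  0.    ]
bin [ 0.5429 -0.0138  0.14  ]
bin_handle [ 0.4909 -0.0242  0.255 ]
bin_hinge [ 0.5429 -0.0138  0.14  ]
latch [ 0.5812 -0.103   0.285 ]
latch_knob [ 0.6645 -0.0863  0.319 ]
[[ 0.     0.891 -0.454]
 [-0.    -0.454 -0.891]
 [-1.     0.     0.   ]]
```

>>> {"fn": "drive_tool", "kwargs": {"deltas": [[-3,0,0,-8.35,0,0],[-3,1.5,1.5,0,0,0],[-2.5,2.8,2.7,0,0,0],[-2,3,3,0,0,0],[-1.5,3.2,3,0,0,0],[-1.5,3.2,3,0,0,0],[-1.5,3.2,3,0,0,0],[-1.5,3.2,3,0,0,0],[-1.5,3.2,3,0,0,0],[-1.5,3.2,3,0,0,0],[-1,3.2,3,0,0,0],[-0.6,3.2,3,0,0,0]], "grip": 0.58}}

```text
t: 4.55
tcp_pos: [0.5189, 0.1995, 0.4316]
ee_rot: [145.5, 89.9, 36.9]
wrist_force: [0.0, 0.6, 0.9]
grip_width: 0.0358
```

>>> {"fn": "drive_tool", "kwargs": {"deltas": [[0,3.2,3,0,0,0],[0,3.2,3,0,0,0],[0,3.2,3,0,0,0],[0,3.2,3,0,0,0],[0,3.2,3,0,0,0],[0,3.2,3,0,0,0],[0,2.5,3,0,0,0],[0,2,3,0,0,0],[0,0,0,0,0,0],[0,0,0,0,0,0]]}}

```text
t: 5.8
tcp_pos: [0.6662, -0.1022, 0.4306]
ee_rot: [-111.6, 90.0, 139.7]
wrist_force: [0.8, -0.5, 0.5]
grip_width: 0.0358
```

```bash
cat >> h.py <<'E'
def rel(X):
    t,R=RT(); return np.round(100*R.inv().apply(np.array(X)-t),2)
def look(tag,names=()):
    for c in ['wrist','side','scene']:
        p=imaging.capture(c); save(p,c+tag)
        for n in names:
            for d in mark_of(p,n)[:1]: print(c,n,np.round(d['xyz'],4),round(d['conf'],2))
E
python3 - <<'E'
from h import *
s=state(); print({k:np.round(v,3).tolist() for k,v in s.items()})
print(np.round(RT()[1].as_matrix(),3))
fr=np.load('fr.npy'); print('rel knob',rel(w(fr,L['latch_knob'])))
look('1',['latch_knob','latch'])
E
```

```text
{'t': 5.8, 'joint_positions': [7.807, 17.878, 23.344, -0.01, -95.476, 63.543], 'joint_vel': [0.942, -0.675, -0.099, 0.057, 0.025, 0.076], 'effort': [-0.894, -55.626, 31.035, 7.364, -0.001, 0.024], 'tcp_pos': [0.666, -0.102, 0.431], 'ee_rot': [-111.614, 89.986, 139.738], 'wrist_force': [0.812, -0.511, 0.524], 'torque': [-0.003, 0.012, 0.026], 'grip_width': 0.036}
[[-0.     0.947 -0.32 ]
 [ 0.    -0.32  -0.947]
 [-1.    -0.    -0.   ]]
rel knob [11.16 -0.66 -1.45]
wrist latch_knob [ 0.663  -0.0861  0.3172] 0.85
wrist latch [ 0.5394 -0.0145  0.1382] 0.61
side latch_knob [ 0.6668 -0.0903  0.3126] 0.64
side latch [ 0.5761 -0.1056  0.282 ] 0.94
scene latch_knob [ 0.6632 -0.0848  0.3215] 0.83
scene latch [ 0.5865 -0.1068  0.2824] 0.56
```

View wrist.

View pics/wrist1.png

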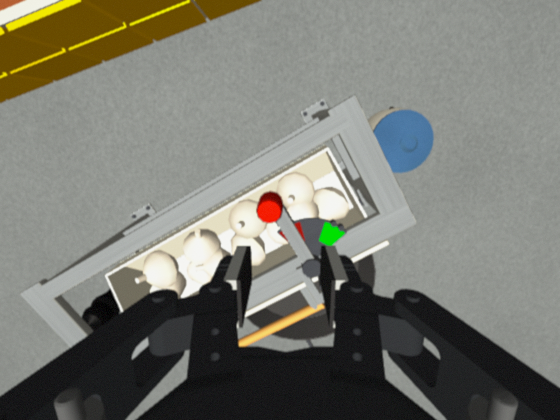

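The wrist view shows the knob's top at (269,207) and the lever still in the red notch. The cameras agree on the knob to within about 3 mm, so I'll lower the half-open jaws around it.

>>> {"fn": "drive_tool", "kwargs": {"deltas": [[0,-0.66,-1.45,0,0,0],[2,0,0,0,0,0],[2,0,0,0,0,0],[2,0,0,0,0,0],[2,0,0,0,0,0],[1.2,0,0,0,0,0],[0.8,0,0,0,0,0],[0,0,0,0,0,0]]}}

```text
t: 7.25
tcp_pos: [0.6646, -0.0863, 0.3305]
ee_rot: [-55.7, 90.0, -164.4]
wrist_force: [0.2, 0.1, 0.2]
grip_width: 0.0362
```

```bash
python3 - <<'E'
from h import *
fr=np.load('fr.npy')
print('rel knob',rel(w(fr,L['latch_knob'])))
p0,R=RT()
def k(th,ov=0): return w(fr,(.028+.085*np.cos(th),-.095-.085*np.sin(th),p0[2]))
prev=k(0)
for th in np.radians([10,20,30,40,50,60]):
    q=k(th); print(np.degrees(th),np.round(100*R.inv().apply(q-prev),2)); prev=q
look('2',['latch_knob'])
E
```

```text
rel knob [ 1.15 -0.01 -0.  ]
10.0 [0.   0.63 1.34]
20.0 [0.   0.38 1.43]
29.999999999999996 [0.   0.13 1.48]
40.0 [ 0.   -0.13  1.48]
50.0 [ 0.   -0.38  1.43]
59.99999999999999 [ 0.   -0.63  1.34]
wrist latch_knob [ 0.6624 -0.0851  0.3192] 0.92
side latch_knob [ 0.6648 -0.0872  0.3181] 0.61
```

View pics/wrist2.png

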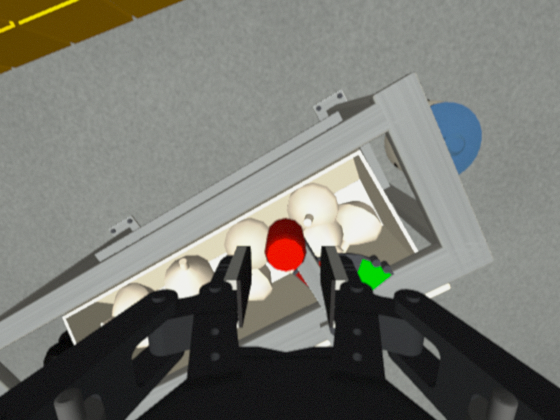

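```bash
python3 - <<'E'
from h import *
p=imaging.capture('wrist'); t,R=RT()
for n,v in [('tcp',(0,0,0)),('tipc',(.025,0,0)),('padL',(.006,0,.018)),('padLtip',(.025,0,.018)),('padLtip+y',(.025,.011,.018)),('padRtip',(.025,0,-.018)),('padRtip-y',(.025,-.011,-.018)),('padR+y',(.025,.011,-.018))]:
    print(n,np.round(proj(p,t+R.apply(v))))
fr=np.load('fr.npy')
for z in (.301,.335): 
    a=w(fr,L['latch_knob']);a[2]=z; print('knob',z,np.round(proj(p,a)))
E
```

```text
tcp [284. 254.]
tipc [285. 237.]
padL [315. 249.]
padLtip [313. 237.]
padLtip+y [313. 221.]
padRtip [257. 237.]
padRtip-y [257. 252.]
padR+y [256. 221.]
knob 0.301 [284. 234.]
knob 0.335 [284. 257.]
```

>>> {"fn": "drive_tool", "kwargs": {"deltas": [[0.4,0,0.6,0,0,0],[0,0.31,0.67,0,0,0],[0,0.31,0.67,0,0,0],[0,0.38,1.43,0,0,0],[0,0.13,1.48,0,0,0],[0,-0.13,1.48,0,0,0],[0,-0.38,1.43,0,0,0],[0,-0.3,0.67,0,0,0],[0,-0.33,0.67,0,0,0],[0,0,0,0,0,0]]}}

```text
t: 8.85
tcp_pos: [0.6352, -0.1728, 0.327]
ee_rot: [108.1, 90.0, -0.5]
wrist_force: [-0.1, -0.3, -0.6]
grip_width: 0.0358
```

```bash
python3 - <<'E'
from h import *
fr=np.load('fr.npy')
s=state();print(s['wrist_force'],s['tcp_pos'])
k=w(fr,(.028+.085*.5,-.095-.085*np.sin(np.pi/3),.319)); print(k,rel(k))
look('3',['latch_knob'])
E
```

```text
[-0.08634088 -0.28000078 -0.5605091 ] [ 0.63516478 -0.17284731  0.3270452 ]
[ 0.63734132 -0.16682011  0.319     ] [ 0.8   0.01 -0.64]
wrist latch_knob [ 0.6626 -0.085   0.3141] 0.57
side latch_knob [ 0.6646 -0.0888  0.3175] 0.74
scene latch_knob [ 0.6658 -0.0826  0.3214] 0.64
```

View pics/wrist3.png

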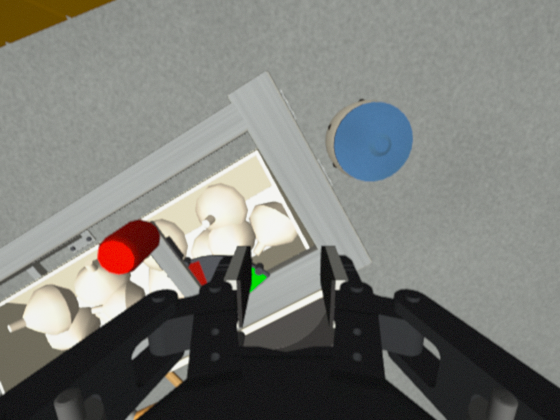

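```bash
python3 - <<'E'
from h import *
p=imaging.capture('side'); t,R=RT()
im=p['pixels'][:,:,::-1].copy()
im=cv2.resize(im,None,fx=4,fy=4,interpolation=cv2.INTER_CUBIC)
for n,v in [('tcp',(0,0,0)),('tip',(.025,0,0)),('a',(.025,0,.018)),('b',(.025,0,-.018))]:
    u=np.array(proj(p,t+R.apply(v))); print(n,u); cv2.circle(im,tuple(np.int32(u*4)),3,(255,0,255),-1)
u=np.int32(u*4); cv2.imwrite('pics/crop3.png',im[max(0,u[1]-350):u[1]+250,u[0]-400:u[0]+400])
E
```

```text
tcp [387.33731295 206.18782419]
tip [385.56084565 212.38710682]
a [388.83576449 217.72073505]
b [382.33675367 207.13625669]
```

View pics/crop3.png

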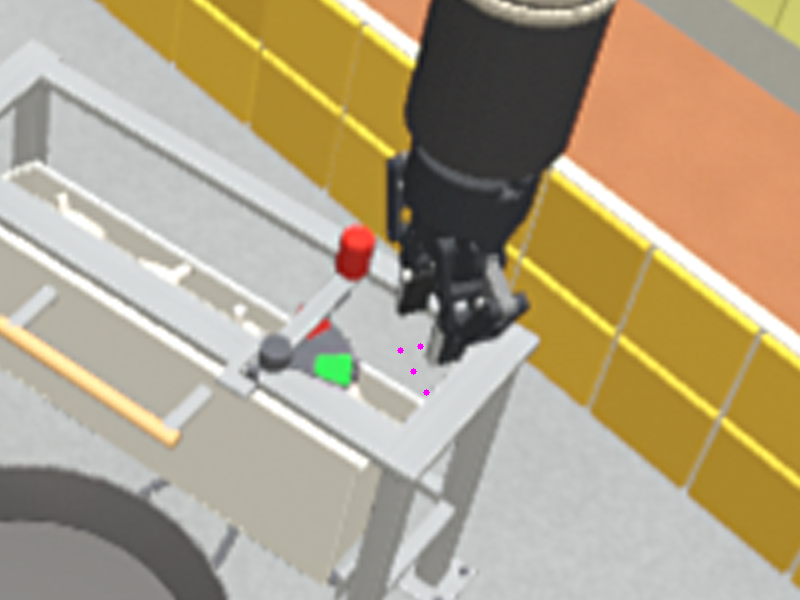

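No force was felt and the knob hasn't moved. In the side view the fingertips show about 35 px (in the 4x crop), or roughly 36 mm, higher than the tool spec predicts, so they passed over the knob. I'll raise the tool, go back, and measure where the tips really are.

>>> {"fn": "drive_tool", "kwargs": {"deltas": [[-3,0,0,0,0,0],[0,0,-3,0,0,0],[0,0,-3,0,0,0],[0,0,-3,0,0,0],[0,0,0,0,0,0],[0,0,0,0,0,0]]}}

```text
t: 9.95
tcp_pos: [0.6642, -0.0874, 0.3566]
ee_rot: [-28.9, 90.0, -137.5]
wrist_force: [0.6, -0.2, 0.2]
grip_width: 0.0363
```

```bash
python3 - <<'E'
from h import *
t,R=RT(); print(t,state()['wrist_force'])
for c in ['side','scene','wrist']:
    p=imaging.capture(c); 
    im=cv2.resize(p['pixels'][:,:,::-1],None,fx=5,fy=5,interpolation=cv2.INTER_CUBIC)
    for v in [(0,0,0),(.025,0,.018),(.025,0,-.018),(-.011,0,.018),(-.011,0,-.018)]:
        u=np.array(proj(p,t+R.apply(v))); cv2.circle(im,tuple(np.int32(u*5)),3,(255,0,255) if v[0]>=0 else (255,255,0),-1)
    if c=='wrist': im=cv2.resize(im,(560,420)); cv2.imwrite('pics/c4wrist.png',im)
    else:
        u=np.int32(u*5); cv2.imwrite(f'pics/c4{c}.png',im[max(0,u[1]-300):u[1]+200,max(0,u[0]-300):u[0]+300])
E
```

```text
[ 0.66423057 -0.08738669  0.35659928] [ 0.63234929 -0.21153205  0.18542892]
```

View pics/c4side.png

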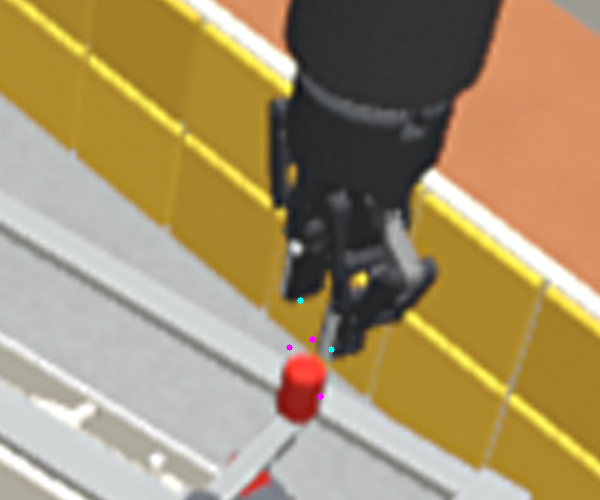

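View pics/c4scene.png

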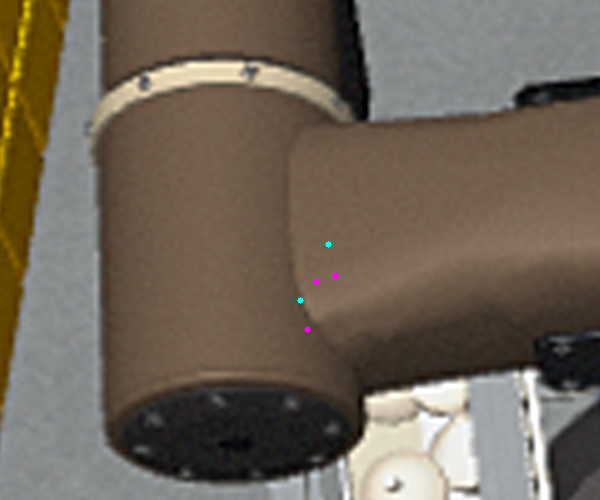

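View pics/c4wrist.png

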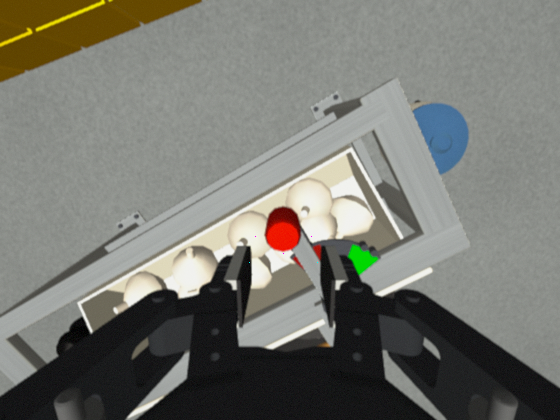

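The cyan marks (TCP −11 mm) land on the real fingertips, so they sit about 36 mm behind the spec. I'll go down in two stages, checking the image and the force.

>>> {"fn": "drive_tool", "kwargs": {"deltas": [[1,0,-0.1,0,0,0],[1,0,0,0,0,0],[1,0,0,0,0,0],[1,0,0,0,0,0],[0.7,0,0,0,0,0],[0,0,0,0,0,0]]}}

```text
t: 10.85
tcp_pos: [0.6643, -0.0864, 0.309]
ee_rot: [-65.7, 89.9, -174.3]
wrist_force: [-0.1, 0.4, 0.1]
grip_width: 0.036
```

```bash
cat >> h.py <<'E'
def crop(c,tag,X=None,k=5,h=(300,200,300,300),vs=[]):
    t,R=RT(); p=imaging.capture(c)
    im=cv2.resize(p['pixels'][:,:,::-1],None,fx=k,fy=k,interpolation=cv2.INTER_CUBIC)
    for v in vs:
        u=np.array(proj(p,t+R.apply(v))); cv2.circle(im,tuple(np.int32(u*k)),3,(255,255,0),-1)
    u=np.int32(np.array(proj(p,t if X is None else X))*k)
    cv2.imwrite(f'pics/{tag}.png',im[max(0,u[1]-h[0]):u[1]+h[1],max(0,u[0]-h[2]):u[0]+h[3]]); return p
E
python3 - <<'E'
from h import *
t,R=RT(); print(t,state()['wrist_force'])
crop('side','c5side',vs=[(-.011,0,.018),(-.011,0,-.018)]); save(imaging.capture('wrist'),'w5')
E
```

```text
[ 0.66427239 -0.08641097  0.30896671] [-0.08016264  0.4415143   0.11910551]
```

View pics/c5side.png

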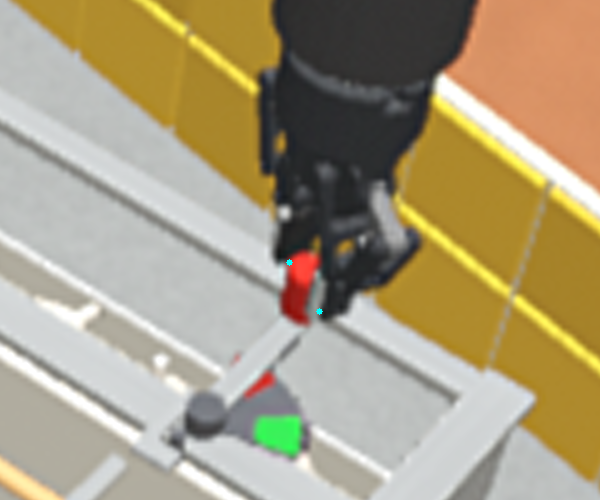

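View pics/w5.png

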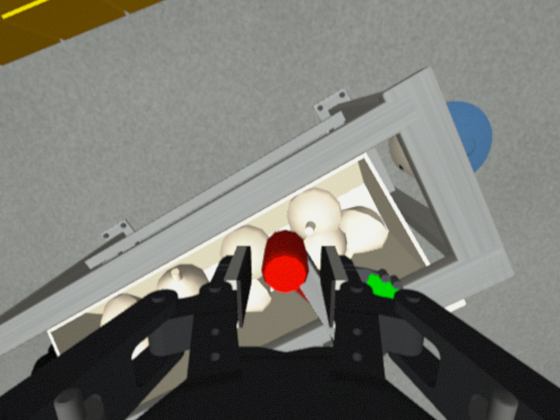

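The near finger now overlaps the knob, with no contact force. I'll go down another 12 mm and then sweep.

>>> {"fn": "drive_tool", "kwargs": {"deltas": [[0.6,0,0,0,0,0],[0.6,0,0,0,0,0],[0,0,0.5,0,0,0],[0,0.31,0.67,0,0,0],[0,0.31,0.67,0,0,0],[0,0.19,0.71,0,0,0],[0,0,0,0,0,0]]}}

```text
t: 11.82
tcp_pos: [0.6638, -0.1142, 0.2979]
ee_rot: [-3.8, 90.0, -112.5]
wrist_force: [-0.4, 0.1, -0.7]
grip_width: 0.0358
```

```bash
python3 - <<'E'
from h import *
t,R=RT(); print(t,state()['wrist_force'])
save(imaging.capture('wrist'),'w6')
E
```

```text
[ 0.66379449 -0.1142227   0.29790972] [-0.44547972  0.05097369 -0.68649129]
```

View pics/w6.png

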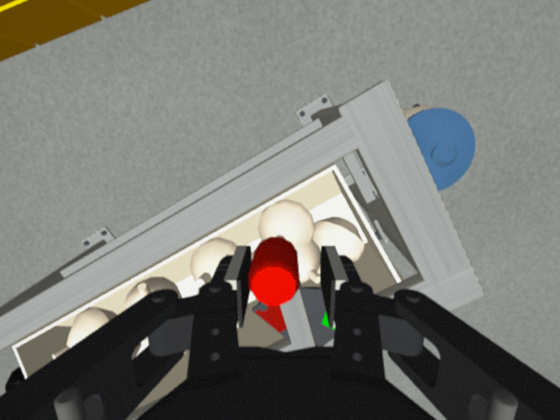

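The lever is moving: it has left the red patch at (270,318), and the trailing pad is touching the knob at about (250,260). I'll continue along the arc to the stop.

>>> {"fn": "drive_tool", "kwargs": {"deltas": [[0,0.19,0.72,0,0,0],[0,0.06,0.74,0,0,0],[0,0.07,0.74,0,0,0],[0,-0.06,0.74,0,0,0],[0,-0.07,0.74,0,0,0],[0,-0.19,0.72,0,0,0],[0,-0.19,0.71,0,0,0],[0,-0.3,0.67,0,0,0],[0,-0.33,0.67,0,0,0],[0,0,0,0,0,0]]}}

```text
t: 13.12
tcp_pos: [0.635, -0.1722, 0.2979]
ee_rot: [-47.9, 90.0, -156.6]
wrist_force: [-0.4, -0.7, 0.1]
grip_width: 0.0357
```

```bash
python3 - <<'E'
from h import *
t,R=RT(); print(t,state()['wrist_force'])
fr=np.load('fr.npy');k=w(fr,(.028+.085*.5,-.095-.085*np.sin(np.pi/3),.319)); print(k,rel(k))
save(imaging.capture('wrist'),'w7');crop('side','c7side')
E
```

```text
[ 0.6349982  -0.17222712  0.29785655] [-0.41026015 -0.65048493  0.14142343]
[ 0.63734132 -0.16682011  0.319     ] [-2.11  0.05 -0.59]
```

View pics/w7.png

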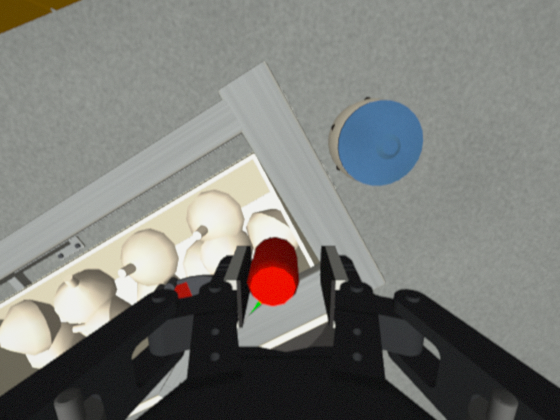

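View pics/c7side.png

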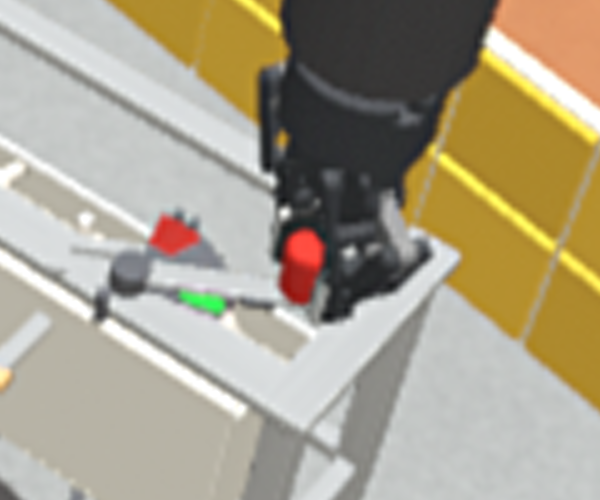

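The lever is near the green notch, but no force is felt, so it's probably just short of the last tooth. I'll push on in small steps along the end tangent.

>>> {"fn": "drive_tool", "kwargs": {"deltas": [[0,-0.1,0.2,0,0,0],[0,-0.1,0.2,0,0,0],[0,0,0,0,0,0]]}}

```text
t: 13.6
tcp_pos: [0.6348, -0.1727, 0.2976]
ee_rot: [139.7, 89.7, 31.2]
wrist_force: [7.4, 8.2, -1.9]
grip_width: 0.0359
```

>>> {"fn": "drive_tool", "kwargs": {"deltas": [[0,-0.1,0.2,0,0,0],[0,0,0,0,0,0]]}}

```text
t: 13.85
tcp_pos: [0.6347, -0.1729, 0.2976]
ee_rot: [140.0, 89.5, 31.5]
wrist_force: [11.8, 12.2, -2.5]
grip_width: 0.0357
```

>>> {"fn": "drive_tool", "kwargs": {"deltas": [[0,-0.1,0.2,0,0,0],[0,0,0,0,0,0]]}}

```text
t: 14.1
tcp_pos: [0.6347, -0.173, 0.2976]
ee_rot: [139.5, 89.3, 31.1]
wrist_force: [16.1, 17.3, -2.3]
grip_width: 0.0356
```

>>> {"fn": "drive_tool", "kwargs": {"deltas": [[0,-0.1,0.2,0,0,0],[0,0,0,0,0,0]]}}

```text
t: 14.35
tcp_pos: [0.6346, -0.1732, 0.2975]
ee_rot: [139.5, 89.1, 31.1]
wrist_force: [20.9, 21.6, -3.6]
grip_width: 0.0359
```

The tool took 30 N without moving, so the lever is on its stop. I'll back off and lift.

>>> {"fn": "drive_tool", "kwargs": {"deltas": [[0,0.25,-0.5,0,0,0],[0,0.25,-0.5,0,0,0],[0,0,-0.4,0,0,0],[0,0,0,0,0,0]]}}

```text
t: 14.85
tcp_pos: [0.6366, -0.1681, 0.2976]
ee_rot: [-48.4, 90.0, -157.0]
wrist_force: [-0.4, -0.4, -0.3]
grip_width: 0.0356
```

>>> {"fn": "drive_tool", "kwargs": {"deltas": [[-1.5,0,0,0,0,0],[-2,0,0,0,0,0],[-2,0,0,0,0,0],[-2,0,0,0,0,0],[-2,0,0,0,0,0],[0,0,-3,0,0,0],[0,0,0,0,0,0]]}}

```text
t: 15.72
tcp_pos: [0.6468, -0.1386, 0.394]
ee_rot: [114.4, 89.9, 5.8]
wrist_force: [-0.3, -0.2, -1.2]
grip_width: 0.0361
```

```bash
python3 - <<'E'
from h import *
t,R=RT(); print(t,state()['wrist_force'])
fr=np.load('fr.npy')
obs=[]
for c in ['wrist','side','scene']:
    p=imaging.capture(c)
    if c=='wrist': save(p,'w8')
    for n in ['latch_knob','bin_handle','latch']:
        for d in mark_of(p,n)[:1]:
            X=np.array(d['xyz']); q=X-w(fr,(0.028,-.095,X[2])); print(c,n,np.round(X,4),round(d['conf'],2), 'ang',np.round(np.degrees(fr[2]-np.arctan2(q[1],q[0])),1))
crop('side','c8side',X=w(fr,L['latch']))
for th in (50,55,60,): print(th, np.round(proj(p,w(fr,(.028+.085*np.cos(np.radians(th)),-.095-.085*np.sin(np.radians(th)),.319)))))
E
```

```text
[ 0.64683433 -0.13864416  0.39395094] [-0.31402202 -0.23943549 -1.17888095]
wrist latch_knob [ 0.5434 -0.0116  0.1395] 0.4 ang -101.1
wrist bin_handle [ 0.49   -0.0212  0.2607] 0.74 ang -126.8
wrist latch [ 0.581  -0.1033  0.2896] 0.94 ang 134.3
side latch_knob [ 0.6375 -0.1699  0.3149] 0.97 ang 61.3
side bin_handle [ 0.4914 -0.0222  0.2558] 0.73 ang -126.7
scene latch_knob [ 0.6375 -0.1637  0.3234] 0.66 ang 58.5
scene bin_handle [ 0.4902 -0.0282  0.2535] 0.89 ang -129.2
scene latch [ 0.5853 -0.1078  0.2836] 0.73 ang 60.7
50 [231. 110.]
55 [232. 108.]
60 [234. 106.]
```

View pics/w8.png

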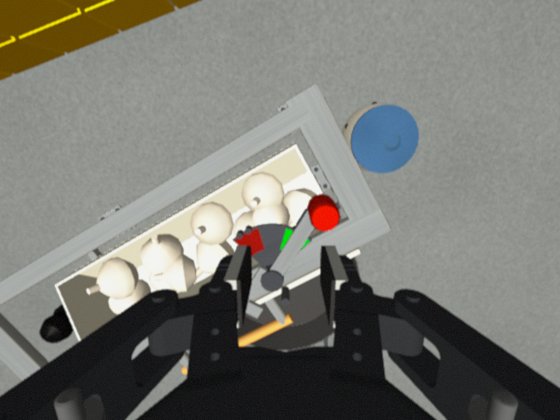

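View pics/c8side.png

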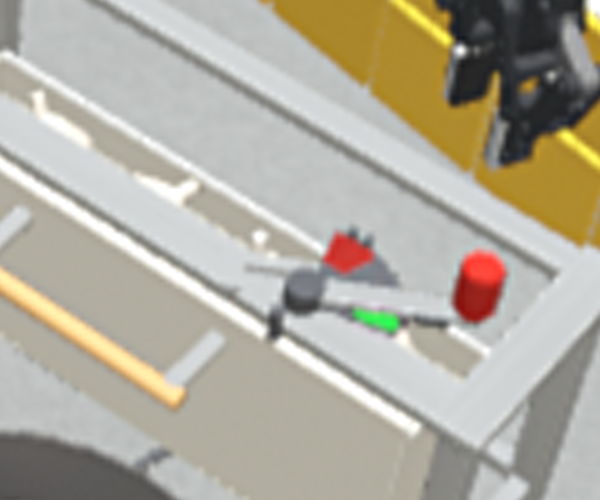

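The side view shows the lever lying past the green mark, and the marks put it at 58–61°, so it is at its stop by itself. Next is the handle. I'll also collect joint data to check reach when the tool leans.

```bash
python3 - <<'E'
from h import *
fr=np.load('fr.npy'); t,R=RT()
H=w(fr,(-.045,.015,.38)); print(H, 'rel',rel(H))
s=state(); print(np.round(s['joint_positions'],2),np.hypot(*t[:2]),t[2])
E
```

```text
[ 0.48797283 -0.00952189  0.38      ] rel [  1.27 -19.18  -7.26]
[  4.67  16.36  16.55  -0.   -90.19  66.69] 0.6614050654949495 0.39269474694746714
```

>>> {"fn": "drive_tool", "kwargs": {"deltas": [[0,-3.2,-1.2,0,0,0],[0,-3.2,-1.2,0,0,0],[0,-3.2,-1.2,0,0,0],[0,-3.2,-1.2,0,0,0],[0,-3.2,-1.2,0,0,0],[0,-3.2,-1.2,0,0,0],[0,0,0,10,0,0],[0,0,0,10,0,0],[0,0,0,10,0,0],[0,0,0,10,0,0],[0,0,0,10,0,0],[0,0,0,10,0,0]]}}

```text
t: 17.88
tcp_pos: [0.4875, -0.0099, 0.3928]
ee_rot: [-170.7, 90.0, 20.3]
wrist_force: [0.1, 0.7, 0.9]
grip_width: 0.0362
```

>>> {"fn": "drive_tool", "kwargs": {"deltas": [[0,0,0,0,0,0],[0,0,0,0,0,0]]}}

```text
t: 18.12
tcp_pos: [0.4876, -0.0099, 0.3928]
ee_rot: [-163.3, 90.0, 28.3]
wrist_force: [-1.0, -0.2, 0.7]
grip_width: 0.0356
```

```bash
python3 - <<'E'
from h import *
fr=np.load('fr.npy'); t,R=RT()
H=w(fr,(-.045,.015,.38)); print('rel',rel(H)); print(np.round(R.as_matrix(),3))
s=state(); print(np.round(s['joint_positions'],2),np.hypot(*t[:2]),t[2])
p=imaging.capture('wrist'); save(p,'w9')
for d in mark_of(p,'bin_handle')[:1]: print(d['xyz'],d['conf'])
print('H proj',proj(p,w(fr,L['bin_handle'])),proj(p,w(fr,(-.045,.075,.255))),proj(p,w(fr,(-.045,-.075,.255))))
crop('side','c9side')
D=[(20.591,.634,.6745,.219),(17.878,23.344,.6738,.4306),(16.36,16.55,.6614,.3927),(s['joint_positions'][1],s['joint_positions'][2],np.hypot(*t[:2]),t[2])]
np.save('D.npy',D)
E
```

```text
rel [ 1.28 -0.03 -0.05]
[[ 0.     0.201 -0.98 ]
 [ 0.    -0.98  -0.201]
 [-1.    -0.    -0.   ]]
[ 21.99  -1.4   -4.19  -0.   -87.2  -10.4 ] 0.48767475253383885 0.3927515212707444
[0.4922, -0.0225, 0.2586] 0.72
H proj (np.float64(285.77406135393306), np.float64(179.50172054418556)) (np.float64(285.42095742148945), np.float64(249.02689889850745)) (np.float64(286.1816426478325), np.float64(99.25010183195418))
```

View pics/w9.png

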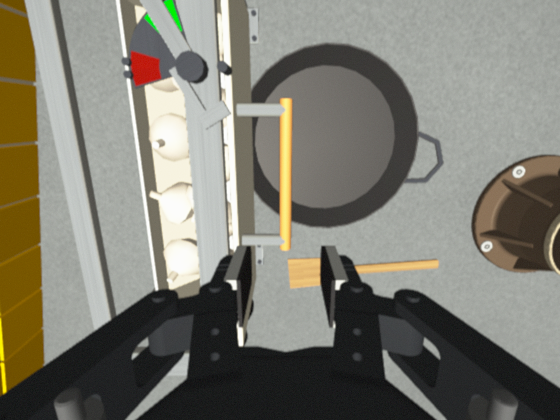

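View pics/c9side.png

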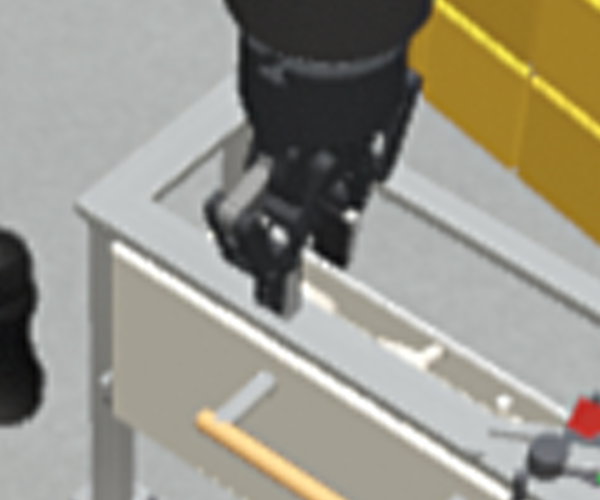

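```bash
python3 - <<'E'
from h import *
D=np.load('D.npy'); c=.192
def pos(q,j2,j3):
    L1,L2,a,zz=q[:4]; o=0
    j2,f=np.radians(j2),np.radians(j3-j2)
    return np.array([a+L1*np.sin(j2)+L2*np.cos(f)-o*np.sin(f), zz+L1*np.cos(j2)+L2*np.sin(f)+o*np.cos(f)])
f=lambda q: np.concatenate([pos(q,d[0],d[1])-[np.sqrt(d[2]**2-c*c),d[3]] for d in D])
r=least_squares(f,[.5,.5,0,0]); print(r.x,1000*r.fun); np.save('q.npy',r.x)
# IK at final handle: tool lean b about rack y, wrist->tcp length d unknown ~.25
fr=np.load('fr.npy')
from scipy.optimize import fsolve
for th in (0,30):
  for b in (0,15,30):
    t=np.radians(th); hx=.008-.053*np.cos(t)-.115*np.sin(t); hz=.14+.115*np.cos(t)-.053*np.sin(t)
    for d in (.2,.3):
        # real grasp ~ tcp-0.030 along tool ; wrist moves back
        g=w(fr,(hx,.015,hz)); bb=np.radians(b)
        ax=np.array([np.cos(fr[2])*np.sin(bb),np.sin(fr[2])*np.sin(bb),-np.cos(bb)])
        tcp=g+.03*ax; wr=tcp-d*ax; eq=wr+np.array([0,0,-d])
        rp=np.sqrt(eq[0]**2+eq[1]**2-c*c)
        s,i,ok,m=fsolve(lambda j: pos(r.x,*j)-[rp,eq[2]],[0,-5],full_output=1); print(th,b,d,np.round(s,1),'j5~',round(-(90+s[1]-s[0])+b,1),ok)
E
```

```text
[ 6.00328798e-01  4.63406956e-01  1.71565428e-04 -1.84847648e-01] [ 0.28699635 -0.03864095 -0.0986245   0.03453818 -0.24702131  0.01106095
  0.05864923 -0.00695857]
0 0 0.2 [  2.5 -21.7] j5~ -65.8 1
0 0 0.3 [  2.5 -21.7] j5~ -65.8 1
0 15 0.2 [ -1.8 -26.8] j5~ -50.0 1
0 15 0.3 [ -4.3 -29.6] j5~ -49.7 1
0 30 0.2 [ -5.3 -32.4] j5~ -33.0 1
0 30 0.3 [-10.4 -38.3] j5~ -32.1 1
30 0 0.2 [ -0.6 -30.7] j5~ -59.9 1
30 0 0.3 [ -0.6 -30.7] j5~ -59.9 1
30 15 0.2 [ -5.  -35.6] j5~ -44.4 1
30 15 0.3 [ -7.7 -38.4] j5~ -44.4 1
30 30 0.2 [ -8.7 -41.1] j5~ -27.6 1
30 30 0.3 [-14.2 -46.9] j5~ -27.3 1
```

The handle's ends in the wrist view, (286,98) and (286,249), match the fitted frame. The fitted arm model says a 30° lean is within reach. I'll approach with a 15° lean so the knuckles stay clear of the panel edge and rail.

```bash
cat >> h.py <<'E'
def tgt(th,b,off=.027,y=.015):
    fr=np.load('fr.npy'); t=np.radians(th);bb=np.radians(b)
    g=w(fr,(.008-.053*np.cos(t)-.115*np.sin(t),y,.14+.115*np.cos(t)-.053*np.sin(t)))
    ax=np.array([np.cos(fr[2])*np.sin(bb),np.sin(fr[2])*np.sin(bb),-np.cos(bb)])
    yy=np.array([np.sin(fr[2]),-np.cos(fr[2]),0]); zz=np.cross(ax,yy)
    return g+off*ax, Rn.from_matrix(np.column_stack([ax,yy,zz]))
E
python3 - <<'E'
from h import *
t,R=RT(); p,Q=tgt(0,15); ax=Q.as_matrix()[:,0]
print(p,'rot needed',np.round((R.inv()*Q).as_rotvec(degrees=True),2))
s=p-.10*ax; print('standoff rel in current',rel(s))
E
```

```text
[ 0.49482435 -0.00814696  0.22892   ] rot needed [ 0.14 15.    0.02]
standoff rel in current [ 6.72 -0.04  1.85]
```

>>> {"fn": "drive_tool", "kwargs": {"deltas": [[2.2,0,0.6,0,0,0],[2.2,0,0.6,0,0,0],[2.3,0,0.65,0,0,0],[0,0,0,0,7.5,0],[0,0,0,0,7.5,0],[0,0,0,0,0,0],[0,0,0,0,0,0]], "grip": 0.65}}

```text
t: 19.15
tcp_pos: [0.4696, -0.0135, 0.3264]
ee_rot: [180.0, 75.0, 11.4]
wrist_force: [-0.1, -0.3, -0.2]
grip_width: 0.0298
```

```bash
python3 - <<'E'
from h import *
t,R=RT(); p,Q=tgt(0,15); print(rel(p),np.round((R.inv()*Q).as_rotvec(degrees=True),2))
W=imaging.capture('wrist'); save(W,'w10'); fr=np.load('fr.npy')
print('handle',proj(W,w(fr,(-.045,.015,.255))))
E
```

```text
[10.08 -0.02  0.03] [ 0.08 -0.01  0.02]
handle (np.float64(286.48308545971497), np.float64(213.68467205949756))
```

View pics/w10.png

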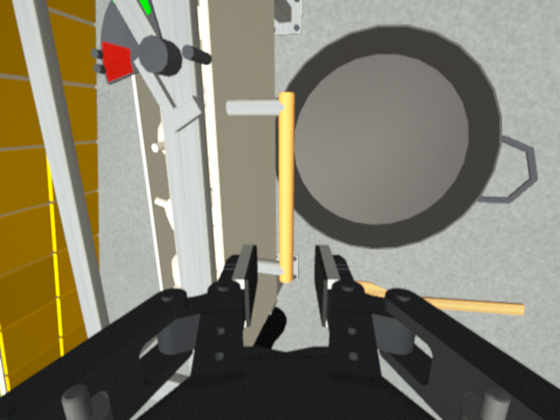

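The bar is centred between the fingers at x≈286. I'll descend in two parts.

>>> {"fn": "drive_tool", "kwargs": {"deltas": [[2,0,0,0,0,0],[2,0,0,0,0,0],[1.5,0,0,0,0,0],[1.2,0,0,0,0,0],[0,0,0,0,0,0]]}}

```text
t: 19.82
tcp_pos: [0.4864, -0.0102, 0.26]
ee_rot: [179.9, 75.1, 11.3]
wrist_force: [-0.3, -0.2, 0.9]
grip_width: 0.0298
```

```bash
python3 - <<'E'
from h import *
p,Q=tgt(0,15); print(rel(p),state()['wrist_force'])
save(imaging.capture('wrist'),'w11'); crop('side','c11side',vs=[(-.01,0,.015),(-.01,0,-.015)])
E
```

```text
[ 3.23 -0.04 -0.04] [-0.28765378 -0.17576815  0.93144887]
```

View pics/w11.png

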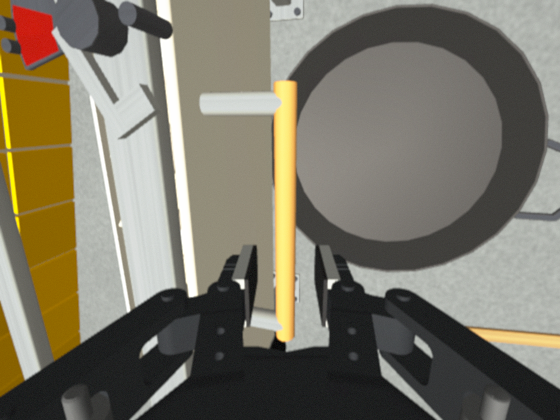

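View pics/c11side.png

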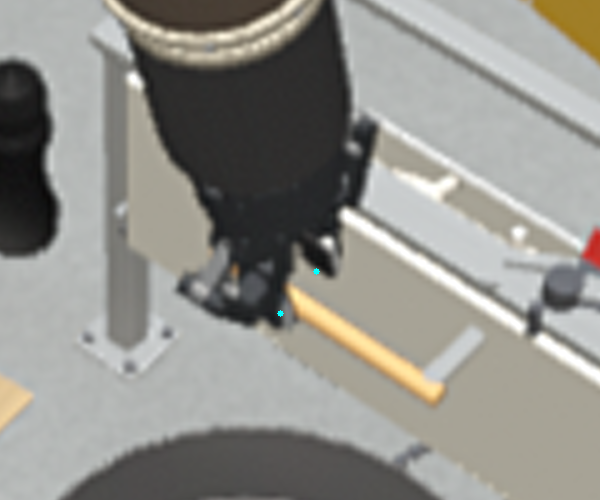

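>>> {"fn": "drive_tool", "kwargs": {"deltas": [[1.2,0,0,0,0,0],[1,0,0,0,0,0],[1,0,0,0,0,0],[0,0,0,0,0,0]]}}

```text
t: 20.42
tcp_pos: [0.4942, -0.0087, 0.2289]
ee_rot: [179.9, 75.1, 11.3]
wrist_force: [0.6, 0.5, 0.3]
grip_width: 0.0294
```

```bash
python3 - <<'E'
from h import *
p,Q=tgt(0,15); print(rel(p),state()['wrist_force'])
save(imaging.capture('wrist'),'w12'); crop('side','c12side',vs=[(-.01,0,.015),(-.01,0,-.015)])
E
```

```text
[ 0.02 -0.04 -0.07] [0.62708918 0.51153583 0.30987884]
```

View pics/w12.png

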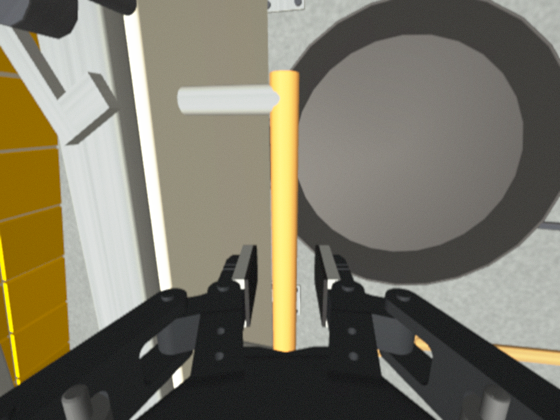

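View pics/c12side.png

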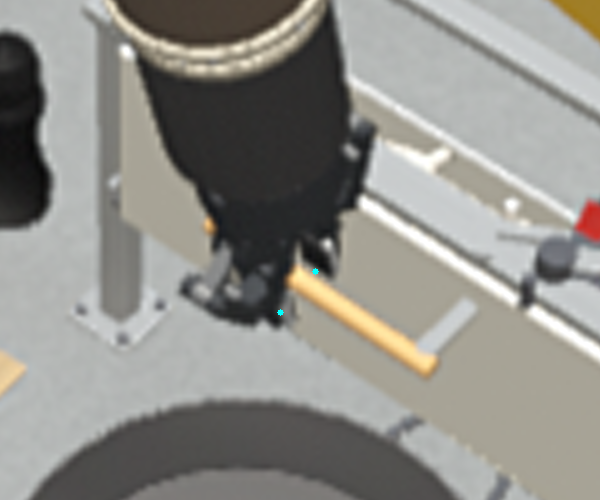

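The bar lies between the pads with the fingertips below it, so I'll close on it.

>>> {"fn": "drive_tool", "kwargs": {"deltas": [[0,0,0,0,0,0],[0,0,0,0,0,0],[0,0,0,0,0,0],[0,0,0,0,0,0],[0,0,0,0,0,0]], "grip": 1.0}}

```text
t: 21.15
tcp_pos: [0.4946, -0.0085, 0.2305]
ee_rot: [-180.0, 75.0, 11.4]
wrist_force: [-3.6, 1.1, 6.0]
grip_width: 0.0095
```

```bash
python3 - <<'E'
from h import *
t,R=RT(); s=state(); print(s['grip_width'],s['wrist_force'],t)
save(imaging.capture('wrist'),'w13')
prev=(t,R); p0,_=tgt(0,15)
for th in range(3,31,3):
    p,Q=tgt(th,15+th/2); p=p+(t-p0)
    print(th,np.round(100*prev[1].inv().apply(p-prev[0]),2),np.round((prev[1].inv()*Q).as_rotvec(degrees=True),2),np.round(p,4)); prev=(p,Q)
E
```

```text
0.009516271392024957 [-3.59187163  1.07014207  6.02477815] [ 0.49461984 -0.00851655  0.23054935]
3 [ 0.13 -0.    0.58] [0.03 1.47 0.01] [ 0.4895 -0.0096  0.2278]
6 [ 0.15 -0.    0.58] [0.  1.5 0. ] [ 0.4844 -0.0106  0.2248]
9 [0.16 0.   0.57] [-0.   1.5 -0. ] [ 0.4796 -0.0115  0.2215]
12 [ 0.18 -0.    0.57] [-0.   1.5  0. ] [ 0.4749 -0.0125  0.2179]
15 [ 0.2  -0.    0.56] [ 0.   1.5 -0. ] [ 0.4705 -0.0134  0.214 ]
18 [0.21 0.   0.56] [ 0.   1.5 -0. ] [ 0.4662 -0.0142  0.21  ]
21 [0.23 0.   0.55] [-0.   1.5  0. ] [ 0.4622 -0.015   0.2056]
24 [ 0.24 -0.    0.55] [-0.   1.5  0. ] [ 0.4584 -0.0158  0.2011]
27 [0.26 0.   0.54] [0.  1.5 0. ] [ 0.4549 -0.0165  0.1963]
30 [0.28 0.   0.53] [-0.   1.5 -0. ] [ 0.4516 -0.0172  0.1913]
```

View pics/w13.png

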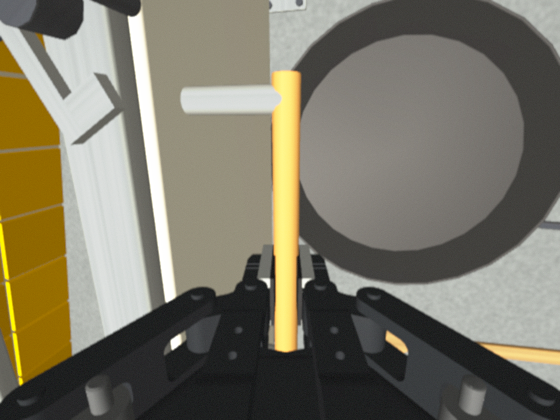

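```bash
python3 - <<'E'
from h import *
crop('side','c14side',k=8,h=(350,250,400,400),vs=[(-.01,0,.005),(-.027,0,0)])
E
```

```text
(no output)
```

View pics/c14side.png

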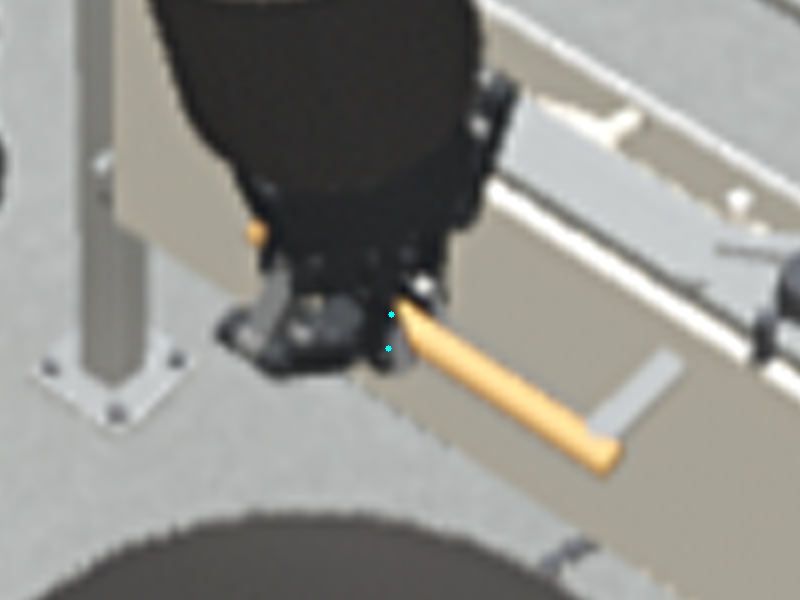

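Closed, the fingertips reach about 25–30 mm past the bar, so the grip is deeper than the pads' middle. That would explain the 9.5 mm width reading and the 6 N push. I'll regrip 8 mm shallower.

>>> {"fn": "drive_tool", "kwargs": {"deltas": [[0,0,0,0,0,0],[0,0,0,0,0,0],[0,0,0,0,0,0],[-0.8,0,0,0,0,0],[0,0,0,0,0,0]], "grip": 0.7}}

```text
t: 21.88
tcp_pos: [0.4929, -0.0088, 0.2388]
ee_rot: [-180.0, 74.9, 11.4]
wrist_force: [0.6, 0.0, -0.3]
grip_width: 0.0253
```

>>> {"fn": "drive_tool", "kwargs": {"deltas": [[0,0,0,0,0,0],[0,0,0,0,0,0],[0,0,0,0,0,0],[0,0,0,0,0,0],[0,0,0,0,0,0]], "grip": 1.0}}

```text
t: 22.5
tcp_pos: [0.4926, -0.0089, 0.2382]
ee_rot: [-180.0, 75.0, 11.4]
wrist_force: [-4.1, 1.0, 5.2]
grip_width: 0.0096
```

```bash
python3 - <<'E'
from h import *
s=state(); print(s['grip_width'],s['wrist_force'],s['tcp_pos'])
crop('side','c15side',k=8,h=(350,250,400,400),vs=[])
E
```

```text
0.009634986866287871 [-4.07538408  0.96113312  5.18356692] [ 0.49258409 -0.00889063  0.23823949]
```

View pics/c15side.png

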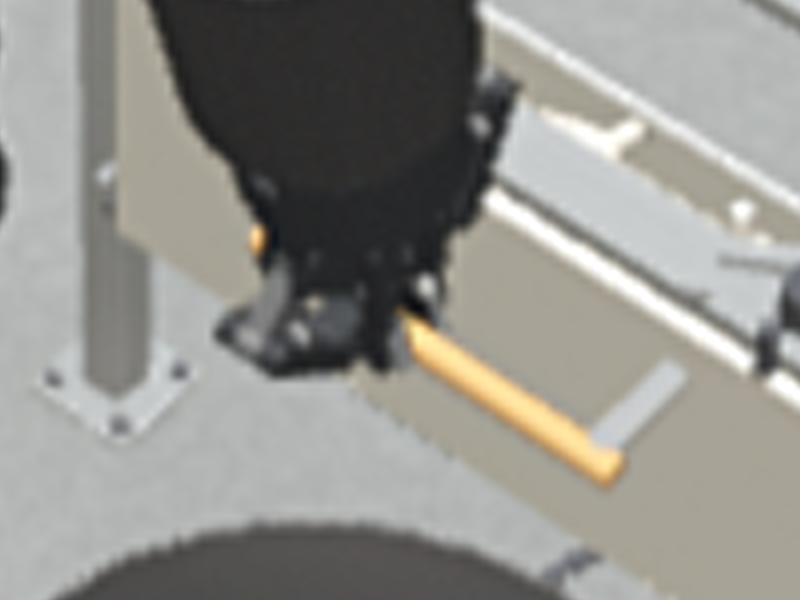

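The width reading is the same (9.6 mm), so that reading is just pad give and the grip is on the bar. Now I'll tip gently, checking as I go.

```bash
python3 - <<'E'
from h import *
t,R=RT(); prev=(t,R); p0,_=tgt(0,15,off=.018); print(t-p0)
for th in range(3,34,3):
    p,Q=tgt(th,15+th/2,off=.018); p=p+(t-p0)
    print(th,np.round(100*prev[1].inv().apply(p-prev[0]),2),np.round((prev[1].inv()*Q).as_rotvec(degrees=True),2),np.round(p,4)); prev=(p,Q)
E
```

```text
[ 2.99061454e-05 -2.91035381e-04  6.14198686e-04]
3 [ 0.13 -0.    0.6 ] [0.03 1.47 0.01] [ 0.4872 -0.01    0.2354]
6 [ 0.15 -0.    0.6 ] [0.  1.5 0. ] [ 0.482  -0.011   0.2323]
9 [0.16 0.   0.6 ] [-0.   1.5 -0. ] [ 0.4769 -0.012   0.2289]
12 [ 0.18 -0.    0.59] [-0.   1.5  0. ] [ 0.472  -0.013   0.2253]
15 [0.2  0.   0.59] [ 0.   1.5 -0. ] [ 0.4673 -0.014   0.2213]
18 [ 0.21 -0.    0.58] [ 0.   1.5 -0. ] [ 0.4629 -0.0149  0.2172]
21 [0.23 0.   0.57] [-0.   1.5  0. ] [ 0.4586 -0.0157  0.2127]
24 [ 0.24 -0.    0.57] [-0.   1.5  0. ] [ 0.4546 -0.0165  0.2081]
27 [0.26 0.   0.56] [0.  1.5 0. ] [ 0.4509 -0.0173  0.2032]
30 [ 0.28 -0.    0.55] [-0.   1.5 -0. ] [ 0.4474 -0.018   0.1981]
33 [0.29 0.   0.55] [0.  1.5 0. ] [ 0.4442 -0.0186  0.1928]
```

>>> {"fn": "drive_tool", "kwargs": {"deltas": [[0.06,0,0.3,0,0.75,0],[0.07,0,0.3,0,0.75,0],[0.08,0,0.3,0,0.75,0],[0.08,0,0.3,0,0.75,0],[0.09,0,0.29,0,0.75,0],[0.09,0,0.29,0,0.75,0],[0,0,0,0,0,0]]}}

```text
t: 23.42
tcp_pos: [0.4787, -0.0116, 0.2302]
ee_rot: [-180.0, 70.2, 11.4]
wrist_force: [4.0, -2.9, 7.7]
grip_width: 0.0091
```

```bash
python3 - <<'E'
from h import *
crop('side','c16side',k=5); save(imaging.capture('wrist'),'w16')
E
```

```text
(no output)
```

View pics/c16side.png

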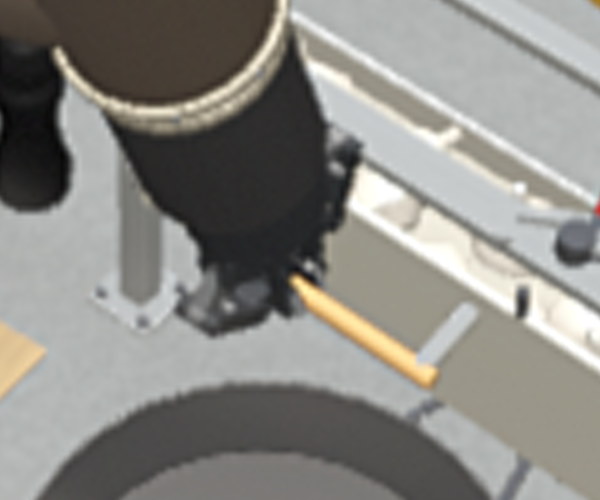

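View pics/w16.png

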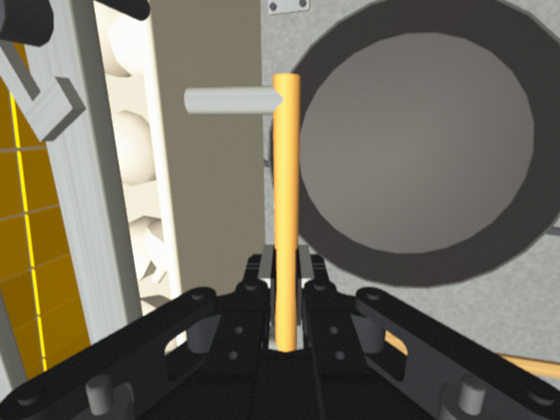

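The bin is opening: garlic now shows behind the panel edge at about (130,150) in the wrist view. The grip is good and the forces are low, so I'll continue.

>>> {"fn": "drive_tool", "kwargs": {"deltas": [[0.09,0,0.3,0,0.75,0],[0.09,0,0.29,0,0.75,0],[0.1,0,0.3,0,0.75,0],[0.1,0,0.29,0,0.75,0],[0.1,0,0.29,0,0.75,0],[0.11,0,0.29,0,0.75,0],[0.11,0,0.29,0,0.75,0],[0.12,0,0.28,0,0.75,0],[0,0,0,0,0,0]]}}

```text
t: 24.65
tcp_pos: [0.4601, -0.0152, 0.2136]
ee_rot: [-180.0, 64.2, 11.5]
wrist_force: [1.3, -2.4, 10.1]
grip_width: 0.0093
```

>>> {"fn": "drive_tool", "kwargs": {"deltas": [[0.12,0,0.29,0,0.75,0],[0.12,0,0.28,0,0.75,0],[0.13,0,0.28,0,0.75,0],[0.13,0,0.28,0,0.75,0],[0,0,0,0,0,0],[0,0,0,0,0,0]]}}

```text
t: 25.4
tcp_pos: [0.4518, -0.0171, 0.203]
ee_rot: [-180.0, 61.4, 11.4]
wrist_force: [5.1, -3.0, 3.3]
grip_width: 0.0089
```

```bash
cat >> h.py <<'E'
def binang():
    fr=np.load('fr.npy'); out=[]
    for c in ['side','scene','wrist']:
        p=imaging.capture(c)
        for d in mark_of(p,'bin_handle')[:1]:
            X=np.array(d['xyz']); q=X-w(fr,(.008,0,.14)); xr=q[0]*np.cos(fr[2])+q[1]*np.sin(fr[2]); yr=-q[0]*np.sin(fr[2])+q[1]*np.cos(fr[2])
            out.append((c,round(d['conf'],2),'ang',round(float(np.degrees(np.arctan2(-xr,X[2]-.14)-np.arctan2(.053,.115))),1),'r',round(float(np.hypot(xr,X[2]-.14)),3),'y',round(float(yr),3)))
    return out
E
python3 - <<'E'
from h import *
print(binang()); s=state(); print(s['tcp_pos'],s['wrist_force'],s['grip_width'],s['joint_vel'])
for th in (21,24,27,30):print(th,np.round(tgt(th,15+th/2,off=.018)[0],4))
crop('side','c17side'); save(imaging.capture('wrist'),'w17')
E
```

```text
[('side', 0.81, 'ang', 26.8, 'r', 0.126, 'y', -0.0), ('scene', 0.62, 'ang', 26.7, 'r', 0.127, 'y', -0.002), ('wrist', 0.76, 'ang', 25.6, 'r', 0.126, 'y', 0.0)]
[ 0.45176165 -0.017096    0.20294006] [ 5.94887789 -3.75861071  3.06732   ] 0.009418152023283393 [ 0.02645273  0.01555104 -0.0156967   0.03312425 -0.01753642  0.0354454 ]
21 [ 0.4586 -0.0154  0.2121]
24 [ 0.4546 -0.0162  0.2075]
27 [ 0.4509 -0.017   0.2026]
30 [ 0.4474 -0.0177  0.1975]
```

View pics/c17side.png

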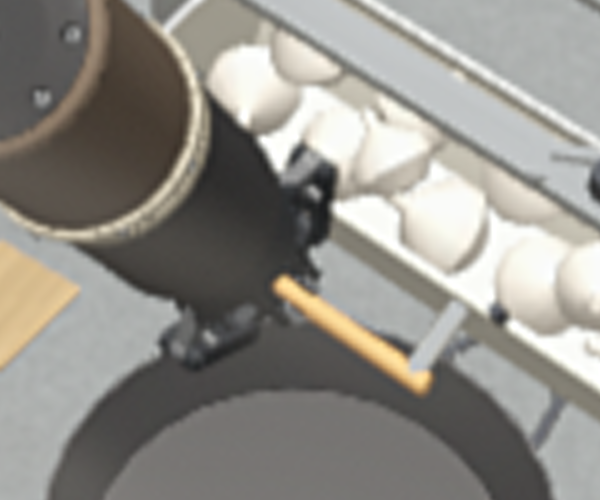

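View pics/w17.png

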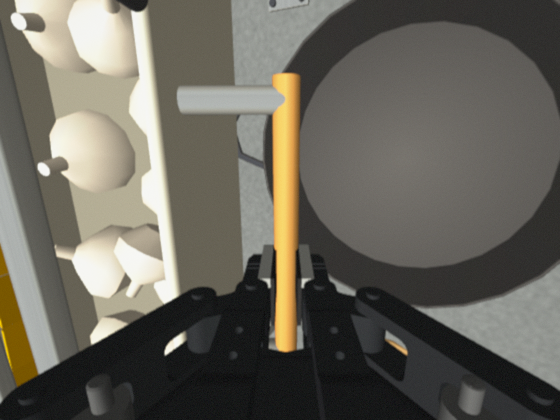

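The marks from three views give 25.6–26.8°, at the right radius of 126–127 mm. The TCP puts it at about 26.5°. I need about 3.5° more.

>>> {"fn": "drive_tool", "kwargs": {"deltas": [[0.13,0,0.28,0,0.75,0],[0.14,0,0.28,0,0.75,0],[0.06,0,0.12,0,0.3,0],[0,0,0,0,0,0],[0,0,0,0,0,0],[0,0,0,0,0,0],[0,0,0,0,0,0],[0,0,0,0,0,0]]}}

```text
t: 26.8
tcp_pos: [0.451, -0.0174, 0.2014]
ee_rot: [-179.2, 59.6, 12.4]
wrist_force: [-6.8, 13.7, 10.7]
grip_width: 0.0089
```

```bash
python3 - <<'E'
from h import *
print(binang()); s=state(); print(s['tcp_pos'],s['wrist_force'],s['grip_width'])
p=imaging.capture('side'); q=imaging.capture('scene'); fr=np.load('fr.npy')
for P in (p,q):
  for n in ['pan','mill','keeper','spatula','latch_knob']:
    for d in mark_of(P,n)[:1]: print(n,np.round(d['xyz'],3),round(d['conf'],2))
save(p,'s18'); save(imaging.capture('wrist'),'w18')
E
```

```text
[('side', 0.89, 'ang', 27.6, 'r', 0.127, 'y', 0.001), ('wrist', 0.96, 'ang', 27.1, 'r', 0.128, 'y', 0.001)]
[ 0.45095772 -0.01743042  0.20140238] [-7.85885444 14.25990806 10.22696642] 0.009002967844530805
pan [ 0.425 -0.052 -0.001] 0.97
keeper [ 0.637 -0.29  -0.001] 0.89
spatula [0.289 0.171 0.004] 0.62
latch_knob [ 0.636 -0.172  0.315] 0.87
pan [ 0.424 -0.059 -0.   ] 0.94
mill [ 0.517  0.303 -0.001] 0.6
keeper [ 0.636 -0.295 -0.005] 0.7
spatula [ 0.288  0.173 -0.001] 0.58
latch_knob [ 0.636 -0.166  0.321] 0.58
```

View pics/s18.png

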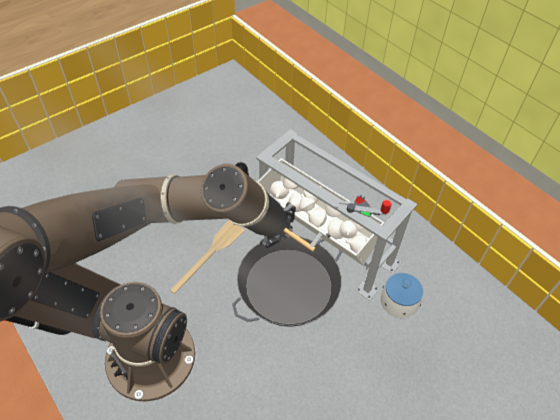

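```bash
python3 - <<'E'
from h import *
s=state(); print(np.round(s['joint_positions'],2),np.round(s['effort'],1),np.round(s['torque'],2),s['wrist_force'])
crop('side','c18side',k=7,h=(350,250,400,400))
t,R=RT(); p,Q=tgt(29.3,30,off=.018); print(rel(p),(R.inv()*Q).as_rotvec(degrees=True), R.inv().apply(s['wrist_force']))
E
```

```text
[ 29.33 -20.49 -58.12  20.88 -24.5  -34.69] [-6.   4.8 21.8  5.2 -2.2  0.1] [4.5  2.15 2.78] [-7.95395597 15.61145893 11.05773863]
[ 0.1  -0.04  0.37] [ 0.07302005 -0.40267771  0.50831379] [-11.77913377 -16.97458399  -1.54018014]
```

View pics/c18side.png

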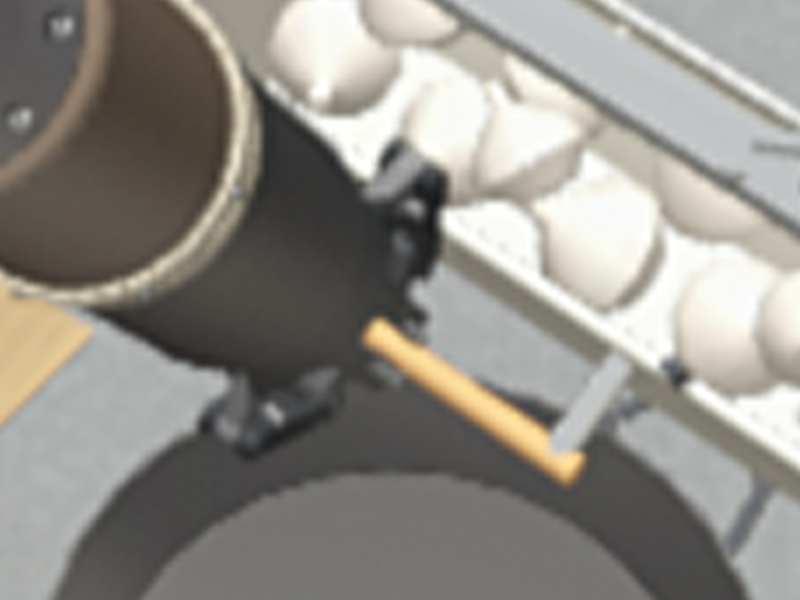

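View pics/w18.png

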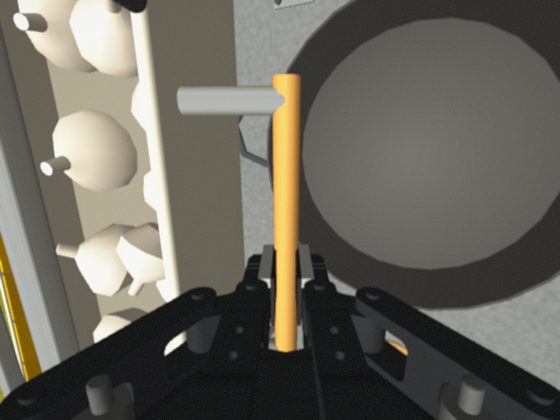

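The cause is joint 3, which is at −58.1°, right by its −58.28° limit, because the 30° lean folds the arm too far. I'll reduce the lean and let the bar turn in the pads while holding the angle.

```bash
python3 - <<'E'
from h import *
t,R=RT(); prev=(t,R); 
for th,b in ((27.5,28),(27.5,26),(27.5,24),(27.5,22),(28.5,21),(29.5,20),(30,20)):
    p,Q=tgt(th,b,off=.018); print(th,b,np.round(100*prev[1].inv().apply(p-prev[0]),2),np.round((prev[1].inv()*Q).as_rotvec(degrees=True),2)); prev=(p,Q)
E
```

```text
27.5 28 [-0.06 -0.05  0.06] [ 0.08 -2.4   0.51]
27.5 26 [-0.    0.    0.06] [-0. -2. -0.]
27.5 24 [-0.   -0.    0.06] [ 0. -2. -0.]
27.5 22 [-0.   -0.    0.06] [-0. -2. -0.]
28.5 21 [0.11 0.   0.22] [ 0. -1.  0.]
29.5 20 [ 0.12 -0.    0.22] [-0. -1. -0.]
30 20 [ 0.06 -0.    0.09] [0. 0. 0.]
```

>>> {"fn": "drive_tool", "kwargs": {"deltas": [[0,0,0.05,0,-1,0],[0,0,0.05,0,-1,0],[0,0,0.05,0,-1,0]]}}

```text
t: 28.18
tcp_pos: [0.4504, -0.0174, 0.2013]
ee_rot: [-179.1, 62.5, 12.4]
wrist_force: [-1.0, 10.2, 9.1]
grip_width: 0.0096
```

```bash
python3 - <<'E'
from h import *
s=state(); print(np.round(s['joint_positions'],2),s['tcp_pos'],s['wrist_force'],s['ee_rot'])
E
```

```text
[ 29.35 -18.85 -54.22  15.99 -29.15 -30.03] [ 0.45041838 -0.01744811  0.20132982] [-1.01147318 10.2235155   9.09787489] [-179.11651618   62.53937801   12.44461183]
```

>>> {"fn": "drive_tool", "kwargs": {"deltas": [[0,0,0.05,0,-1.2,0.2],[0,0,0.05,0,-1.2,0.2],[0,0,0.05,0,-1.2,0.1],[0,0,0.05,0,-1.2,0],[0,0,0,0,0,0]]}}

```text
t: 28.8
tcp_pos: [0.449, -0.0179, 0.1999]
ee_rot: [179.8, 67.4, 11.3]
wrist_force: [4.4, 10.7, 4.1]
grip_width: 0.0093
```

```bash
python3 - <<'E'
from h import *
s=state(); print(np.round(s['joint_positions'],2),s['tcp_pos'],s['wrist_force'],s['torque'])
print(binang())
t,R=RT(); prev=(t,R); 
for th,b in ((27.5,22),(28.5,22),(29.5,22)):
    p,Q=tgt(th,b,off=.018); print(th,b,np.round(100*prev[1].inv().apply(p-prev[0]),2),np.round((prev[1].inv()*Q).as_rotvec(degrees=True),2)); prev=(p,Q)
E
```

```text
[ 28.93 -15.97 -49.22  11.56 -35.66 -25.67] [ 0.44899298 -0.01786279  0.19986383] [ 4.41781361 10.65222296  4.13790551] [ 3.55924269 -1.03815266  1.37437173]
[('side', 0.61, 'ang', 28.0, 'r', 0.126, 'y', 0.0), ('scene', 0.73, 'ang', 28.7, 'r', 0.127, 'y', -0.001), ('wrist', 0.69, 'ang', 26.6, 'r', 0.126, 'y', 0.001)]
27.5 22 [-0.11 -0.05  0.  ] [ 0.08 -0.67 -0.02]
28.5 22 [0.11 0.   0.19] [0. 0. 0.]
29.5 22 [ 0.12 -0.    0.19] [0. 0. 0.]
```

>>> {"fn": "drive_tool", "kwargs": {"deltas": [[0.08,-0.1,0.14,0,0,0],[0.08,-0.1,0.14,0,0,0],[0.07,0,0.12,0,0,0],[0,0,0,0,0,0],[0,0,0,0,0,0],[0,0,0,0,0,0]]}}

```text
t: 29.85
tcp_pos: [0.4451, -0.0184, 0.1953]
ee_rot: [179.4, 67.5, 10.8]
wrist_force: [19.0, -5.7, -4.6]
grip_width: 0.0093
```

```bash
python3 - <<'E'
from h import *
s=state(); print(np.round(s['joint_positions'],2),s['tcp_pos'],s['wrist_force'],s['torque'])
print(binang());print(binang())
for th in (28,29,30,31): print(th,tgt(th,22.5,off=.018)[0])
E
```

```text
[ 29.39 -16.21 -50.21  12.23 -35.18 -26.71] [ 0.44506155 -0.01835018  0.1953364 ] [19.03035263 -5.66997477 -4.56421816] [-2.15496778 -4.69699256 -1.38668158]
[('side', 0.76, 'ang', 29.8, 'r', 0.125, 'y', 0.0), ('scene', 0.82, 'ang', 30.5, 'r', 0.127, 'y', -0.003), ('wrist', 0.76, 'ang', 29.0, 'r', 0.127, 'y', 0.002)]
[('side', 0.63, 'ang', 30.1, 'r', 0.128, 'y', 0.002), ('scene', 0.96, 'ang', 30.0, 'r', 0.124, 'y', -0.001), ('wrist', 0.78, 'ang', 28.2, 'r', 0.127, 'y', 0.004)]
28 [ 0.44787509 -0.0175685   0.20002715]
29 [ 0.44657844 -0.0178287   0.19825652]
30 [ 0.44531229 -0.01808279  0.19646309]
31 [ 0.44407702 -0.01833068  0.19464739]
```

All views now say 28–30.5°, and the TCP puts it at about 30°. I'll hold still for a second and make the final checks.

>>> {"fn": "drive_tool", "kwargs": {"deltas": [[0,0,0,0,0,0],[0,0,0,0,0,0],[0,0,0,0,0,0],[0,0,0,0,0,0],[0,0,0,0,0,0],[0,0,0,0,0,0],[0,0,0,0,0,0],[0,0,0,0,0,0]]}}

```text
t: 31.45
tcp_pos: [0.4451, -0.0183, 0.1953]
ee_rot: [179.4, 67.5, 10.8]
wrist_force: [19.8, -6.0, -5.7]
grip_width: 0.0096
```

```bash
python3 - <<'E'
from h import *
s=state(); print(s['tcp_pos'],s['wrist_force'],s['joint_vel'])
print(binang())
for c in ('side','scene'):
  P=imaging.capture(c); save(P,c+'20')
  for n in ['pan','mill','keeper','spatula','latch_knob']:
    for d in mark_of(P,n)[:1]: print(n,np.round(d['xyz'],3),round(d['conf'],2))
fr=np.load('fr.npy'); crop('side','c20',X=w(fr,L['latch']))
E
```

```text
[ 0.44508082 -0.018344    0.19534443] [19.84765172 -5.95774703 -5.73561267] [ 0.03754278 -0.07735938  0.12842201 -0.03806742 -0.04664864  0.0566873 ]
[('side', 0.78, 'ang', 28.7, 'r', 0.125, 'y', -0.001), ('scene', 0.62, 'ang', 30.9, 'r', 0.126, 'y', -0.004), ('wrist', 0.85, 'ang', 30.0, 'r', 0.125, 'y', 0.002)]
pan [0.289 0.172 0.   ] 0.67
keeper [ 0.64  -0.291  0.   ] 0.57
spatula [0.289 0.173 0.002] 0.71
latch_knob [ 0.639 -0.172  0.313] 0.68
pan [ 0.426 -0.054  0.   ] 0.58
mill [0.517 0.304 0.001] 0.75
keeper [ 0.637 -0.297 -0.003] 0.57
spatula [ 0.291  0.171 -0.002] 0.57
latch_knob [ 0.638 -0.164  0.324] 0.72
```

View pics/c20.png

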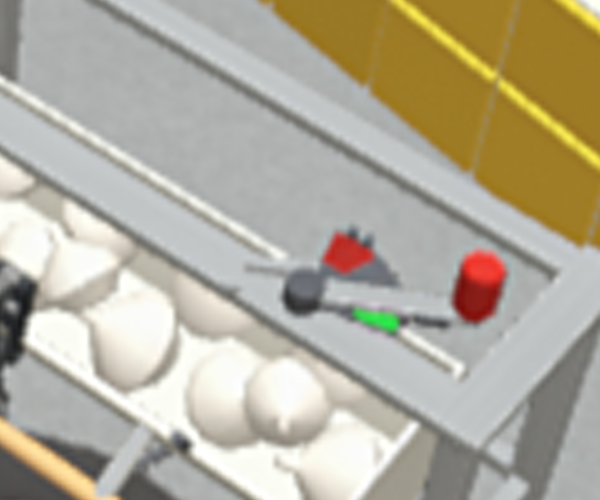

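View pics/scene20.png

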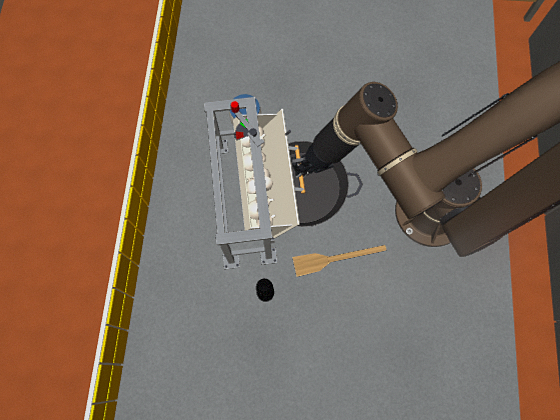

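The bin is steady at about 30°, the latch is in the green notch, and the bystanders haven't moved. I'm handing it in.

```bash
python3 - <<'E'
from h import *
print(workorder.finish_job())
E
```

```text
the job is handed in; nothing more can be done
None
```

I swung the latch over to its stop in the green notch and let go of it. I then gripped the beech handle, tipped the bin to about 30° and handed the job in, still holding it, at about 31.7 s.

**Last checks:**
- **Bin angle:** the last readings were 28.7°, 30.9° and 30.0° from the three views, and the tool position implied about 30.5°. The tool did not move over the last second.
- **Latch:** it read 58–61° just after I let go. In the final side view the lever still lies past the green mark, with the knob in the same place.
- **Bystanders:** the pan, mill, keeper and spatula were all within about 5 mm of their first readings. One side-view pan reading landed on the spatula, so I threw it out; the scene view put the pan where it started.

**What did not go to plan:**
- **Fingertips:** they really sit about 36 mm further back than the tool description says. My first latch sweep passed over the knob without touching it; I corrected for this from the pictures.
- **Arm limit:** a 30° tool lean took joint 3 to −58.1°, against its −58.28° limit, with the bin at about 27.5°. I reduced the lean to about 22° and then finished tipping the bin.
- **Grip readings:** the gripper reads about 9.5 mm on the 12 mm bar, probably pad give. The wrist force while holding is about 21 N, more than the 5–8 N the task gave, so the arm is straining against the bin somewhat. It is well under the 120 N wrist limit.

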